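# Sort out the left-handed press spindle

## Robot

A 6-joint arm with a two-finger parallel gripper is mounted at the origin on a cart in front of the work surface, level with it; the furniture and walls round the work are solid. World frame = base frame: x ahead of the robot, y to its left, z up, the work surface at z = 0. Lengths are in m, angles in rad, forces in N, time in s.
With the tool pointing down it reaches from about 0.275 to 0.875 m from the base axis. Payload 12.5 kg.
Tool frame: the origin (TCP) lies at the very end of the fingers, on their centre line; the grasp point (between the pads) lies 19 mm behind it; z points along the fingers, y is the line along which they close (so a half turn about z gives the same grasp; the last joint's range is limited). The gripper opens to 85 mm and grips with 20 to 120 N. Pads are 22 mm wide; open, the fingers measure 114 mm over their backs; the gripper's body (76 mm by 85 mm) begins 54 mm behind the grasp point. The pads swing forward as they close: fully open they stand 13 mm farther back than shut.
Start: joints at [1.242, 0.351, 1.652, -0, 1.139, -0.085], TCP at [0.133, 0.534, 0.231] pointing down, gripper open.
Joint ranges: [-2.75, 2.75], [-0.79, 2.1], [0.01, 2.65], [-1.57, 4.71], [0.07, 3.14], [-2.87, 2.87]. Speed limits (rad/s): [2.22, 2.22, 2.79, 3.14, 3.14, 3.14].

## Interface

Orientations are given as a 3x3 rotation matrix whose columns are the frame's x, y, z axes.
In Python, from bench import manip gives the robot as it stands. Calls block until the motion is done:
- manip.move_ptp(position, orientation): joint-space move of the TCP to a pose.
- manip.move_l(position, attitude=None, max_speed=0.15): straight line of the TCP; attitude=None keeps the orientation; max_speed is the mean speed in m/s.
- manip.move_j(angles): joint-space move.
- manip.set_gripper(opening, effort=None): opening from 0.0 (shut) to 1.0 (fully open); effort is the grip in N (None keeps the last); returns when the fingers have stopped.
- manip.dwell(seconds).
- manip.inverse_kinematics(position, orientation): joint angles nearest the present ones, or None.
- manip.grab_frame(name): name is "scene" or "side" or "wrist"; returns the picture (384x512x3 uint8, red, green, blue); there is no depth.
- manip.get_calibration(name): a dict with "camera_matrix" (3x3 intrinsics, pixels), "R" (3x3) and "t" (3): a world point X has camera coordinates R X + t. Camera axes: x right, y down, z forward; pixel columns grow to the right and rows downward; lengths in m; the calibration is good to about 2 mm. A picture is of the moment at which its call begins: read the wrist's pose just before it. get_calibration takes no time and is no camera call; for the wrist camera it gives the pose at the moment of the call.
A pose or a line that the arm cannot do raises manip.Unreachable and nothing moves.
- manip.sign_off(): hands the job in; it is judged then, once.
Readings, each from a call of its own:
- manip.read_time(): time.
- manip.read_qpos(): joint angles.
- manip.read_joint_vel(): joint speeds.
- manip.read_joint_torque(): joint torques, N m.
- manip.read_ee_pos(): TCP position.
- manip.read_tcp_rot(): TCP orientation.
- manip.read_force(): force on the tool from outside, world axes, zero at the start.
- manip.read_ft_torque(): the same for the moment, N m.
- manip.read_grip_width(): opening from 0.0 (shut) to 1.0 (fully open).
- manip.read_grip_force(): force on a finger pad.
Only numpy, scipy, OpenCV 4.12 (cv2) and the standard library are available. Lean on these libraries where they do the work, as an engineer would, in place of code of your own. Each camera call takes 0.05 s, during which the arm holds its last target. There are 200 camera calls.

## Task

Three press spindles stand started in test nuts in the bays of the sorting board; two have right-hand threads and one has a left-hand thread. Try all three first by pushing the T-bar clockwise as seen from above: wind each one that goes down fully home and leave it so, nut in its bay, but turn the one that climbs only between an eighth and a third of a turn, and leave it raised. Then slide the climbing one, nut and all, away from the robot out of its bay so that it stands upright on the bare rear strip of the board, fully clear of the rails, and leave the tape measure, tape roll and screwdriver where they are.

Things in the scene. Friction and masses are not known exactly. Their poses are not given: they have to be found in the camera images.
- board: fixed grey-painted board 196 (x) x 340 (y) mm, deck 6 mm high. Origin: centre of underside; x away from robot, y left. Three bays, open front and rear, centred at y = -120, 0, 120 mm: two rails each, 66 mm apart, 10 wide, tops 26 mm over bench, x = -90 to 0; nuts start near x = -45. Rear strip: bare deck, full width, x = 0 to 90, where a lip (top 18 mm over bench) begins
- nut_a: test nut: square dark steel block 60 x 60 x 43 mm (+ 2 mm boss on top), 0.65 kg, loose in any one of the bays, 3 mm play each side. Origin: centre of underside, z up, x and y along its sides (x about along the board's x). On its axis stands a steel spindle (0.18 kg) with a T-bar
- bar_a (a point): centre of the T-bar of nut_a's spindle, on the spindle axis. Round bar 12 mm thick, 100 mm long over its black end balls, along this point's y; below it a 19 mm neck and 33 mm collar. Height over the nut's underside: 65 mm when home (collar down on nut), 77 +- 2 mm at the start. Thread travels 8 mm per rad. The bar overhangs the nut when square to its sides
- spin_a (a joint): turn of nut_a's spindle in its nut, rad, growing CLOCKWISE seen from above; 0: bar along the nut's y. Starts within 0.2 of 0, stays where left (friction 0.05 N m). A right-handed spindle sinks as it grows and stops home at 1.5; a left-handed one climbs (stop at 2.6)
- nut_b: test nut: square dark steel block 60 x 60 x 43 mm (+ 2 mm boss on top), 0.65 kg, loose in any one of the bays, 3 mm play each side. Origin: centre of underside, z up, x and y along its sides (x about along the board's x). On its axis stands a steel spindle (0.18 kg) with a T-bar
- bar_b (a point): centre of the T-bar of nut_b's spindle, on the spindle axis. Round bar 12 mm thick, 100 mm long over its black end balls, along this point's y; below it a 19 mm neck and 33 mm collar. Height over the nut's underside: 65 mm when home (collar down on nut), 77 +- 2 mm at the start. Thread travels 8 mm per rad. The bar overhangs the nut when square to its sides
- spin_b (a joint): turn of nut_b's spindle in its nut, rad, growing CLOCKWISE seen from above; 0: bar along the nut's y. Starts within 0.2 of 0, stays where left (friction 0.05 N m). A right-handed spindle sinks as it grows and stops home at 1.5; a left-handed one climbs (stop at 2.6)
- nut_c: test nut: square dark steel block 60 x 60 x 43 mm (+ 2 mm boss on top), 0.65 kg, loose in any one of the bays, 3 mm play each side. Origin: centre of underside, z up, x and y along its sides (x about along the board's x). On its axis stands a steel spindle (0.18 kg) with a T-bar
- bar_c (a point): centre of the T-bar of nut_c's spindle, on the spindle axis. Round bar 12 mm thick, 100 mm long over its black end balls, along this point's y; below it a 19 mm neck and 33 mm collar. Height over the nut's underside: 65 mm when home (collar down on nut), 77 +- 2 mm at the start. Thread travels 8 mm per rad. The bar overhangs the nut when square to its sides
- spin_c (a joint): turn of nut_c's spindle in its nut, rad, growing CLOCKWISE seen from above; 0: bar along the nut's y. Starts within 0.2 of 0, stays where left (friction 0.05 N m). A right-handed spindle sinks as it grows and stops home at 1.5; a left-handed one climbs (stop at 2.6)
- tape_measure: yellow tape measure, 82 x 39 x 63 mm, at the right; bystander, origin centre of underside
- heat_tape_wide: roll of brown tape, 70 mm across, 21 mm high, behind the board; bystander, origin centre of underside
- screwdriver: red screwdriver, 172 mm long, 24 mm thick, at the left; bystander, origin centre of underside

How it is judged:
By the outcome, as a careful person would: the job done as asked, in the order asked, and still so for the second after the job is handed in, with the robot touching nothing.
It also fails if it takes over 54 s, if anything falls off the work surface, if the arm or the gripper's body presses on something with over 40 N, if the wrist force passes 120 N, or if a joint passes its speed limit or range.

## Working session

There is one attempt and no reset: what is moved stays moved. The work goes in short steps, each a Python script; the robot and the scene stay as the last script left them, time stands still between calls to the robot, and variables do not carry over. Pictures are saved under pics/ and viewed, at most 10 in all, crops included, and the job is handed in when it is done.

```bash
mkdir -p pics
python3 - <<'E'
from bench import manip as m
import cv2,numpy as np
for n in("scene","side"):
    im=m.grab_frame(n); cv2.imwrite(f"pics/{n}0.png",im[...,::-1])
    c=m.get_calibration(n); np.set_printoptions(precision=4,suppress=True)
    print(n,c["camera_matrix"].tolist(),(-c["R"].T@c["t"]),c["R"][2])
print(m.read_time(),m.read_tcp_rot(),m.read_force())
E
```

```text
scene [[444.2339275725255, 0.0, 250.79460840960292], [0.0, 444.2339275725255, 190.5119616653749], [0.0, 0.0, 1.0]] [0.5096 0.7617 0.9365] [ 0.0483 -0.68   -0.7316]
side [[461.2605854124739, 0.0, 252.39210716216743], [0.0, 461.2605854124739, 194.19441445702168], [0.0, 0.0, 1.0]] [0.9438 0.5196 1.0799] [-0.3061 -0.4703 -0.8277]
0.1 [[-0.9704  0.2414 -0.0004]
 [ 0.2414  0.9704 -0.001 ]
 [ 0.0001 -0.001  -1.    ]] [-0.2888  0.1957  0.8227]
```

View pics/scene0.png

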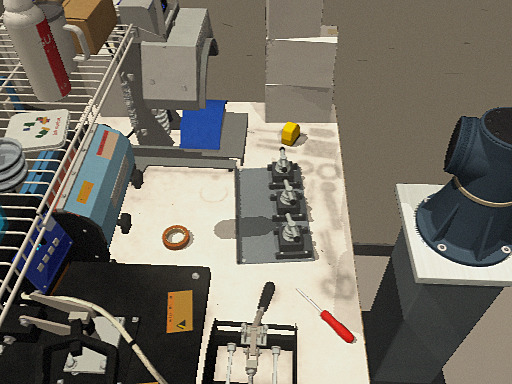

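View pics/side0.png

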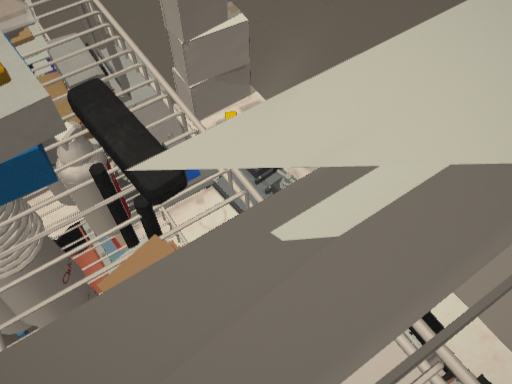

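The scene picture shows the board at columns 237–315, rows 167–263, with the spindles near (283,165), (289,200) and (292,235). The roll is at (176,237), the tape measure at (290,133) and the screwdriver at (330,318). The side view is mostly blocked, so I'll use the wrist camera.

```bash
cat > h.py <<'E'
from bench import manip as m
import cv2,numpy as np
np.set_printoptions(precision=4,suppress=True)
def ray(c,px):
    K,R,t=c["camera_matrix"],np.array(c["R"]),np.array(c["t"])
    d=R.T@np.linalg.solve(np.array(K),[px[0],px[1],1.]); return -R.T@t,d
def plane(c,px,z):
    o,d=ray(c,px); return o+d*(z-o[2])/d[2]
def tri(obs):
    A=np.zeros((3,3));b=np.zeros(3)
    for c,p in obs:
        o,d=ray(c,p);d=d/np.linalg.norm(d);P=np.eye(3)-np.outer(d,d);A+=P;b+=P@o
    X=np.linalg.solve(A,b)
    return X,max(np.linalg.norm(np.cross(X-ray(c,p)[0],ray(c,p)[1]/np.linalg.norm(ray(c,p)[1]))) for c,p in obs)
def down(a):  # tool down; tool y (closing line) at angle a+90deg.. x axis at angle a
    c,s=np.cos(a),np.sin(a); return np.array([[c,s,0],[s,-c,0],[0,0,-1.]])
def snap(name):
    c=m.get_calibration("wrist"); im=m.grab_frame("wrist")
    cv2.imwrite(f"pics/{name}.png",im[...,::-1]); np.save(f"pics/{name}.npy",np.array([c],dtype=object),allow_pickle=True)
    return c,im
def load(name): return np.load(f"pics/{name}.npy",allow_pickle=True)[0],cv2.imread(f"pics/{name}.png")
E
python3 - <<'E'
from h import *
c=m.get_calibration("scene")
for p in[(237,167),(237,263),(315,260),(297,163)]: print(p,plane(c,p,.006))
for p in[(283,163),(289,198),(292,231)]: print(p,plane(c,p,.085))
w=m.get_calibration("wrist"); print(w["camera_matrix"],-w["R"].T@w["t"],w["R"])
print(m.read_ee_pos())
R=np.array(m.read_tcp_rot()); print(R.T@(-w["R"].T@w["t"]-m.read_ee_pos()), w["R"]@R)
for a in (0,np.pi/2,np.pi,-np.pi/2):
    for q in([.4,0,.35],[.4,-.1,.35],[.5,-.1,.35],[.4,.15,.35]): print(a,q,m.inverse_kinematics(q,down(a)))
E
```

```text
(237, 167) [ 0.618  -0.1983  0.006 ]
(237, 263) [0.5918 0.1441 0.006 ]
(315, 260) [0.3981 0.1265 0.006 ]
(297, 163) [ 0.4374 -0.2229  0.006 ]
(283, 163) [ 0.4823 -0.1378  0.085 ]
(289, 198) [ 0.4661 -0.0076  0.085 ]
(292, 231) [0.4593 0.0993 0.085 ]
[[325.6522   0.     259.4349]
 [  0.     325.6522 188.0198]
 [  0.       0.       1.    ]] [0.0515 0.5538 0.3745] [[ 0.2409  0.9705 -0.0003]
 [ 0.9176 -0.2277  0.3259]
 [ 0.3162 -0.0788 -0.9454]]
[0.1326 0.5335 0.2308]
[ 0.0836 -0.     -0.1437] [[ 0.0005  1.     -0.0007]
 [-0.9454  0.0002 -0.326 ]
 [-0.326   0.0009  0.9454]]
0 [0.4, 0, 0.35] [-0.1165 -0.0463  1.8259 -0.      1.362   1.4543]
0 [0.4, -0.1, 0.35] [-0.358  -0.0206  1.8012 -0.      1.361   1.2128]
0 [0.5, -0.1, 0.35] [-0.2887  0.177   1.5858 -0.      1.3788  1.2821]
0 [0.4, 0.15, 0.35] [ 0.2497  0.0102  1.7706 -0.      1.3608  1.8205]
1.5707963267948966 [0.4, 0, 0.35] [-0.1165 -0.0463  1.8259 -0.      1.362  -0.1165]
1.5707963267948966 [0.4, -0.1, 0.35] [-0.358  -0.0206  1.8012 -0.      1.361  -0.358 ]
1.5707963267948966 [0.5, -0.1, 0.35] [-0.2887  0.177   1.5858 -0.      1.3788 -0.2887]
1.5707963267948966 [0.4, 0.15, 0.35] [ 0.2497  0.0102  1.7706 -0.      1.3608  0.2497]
3.141592653589793 [0.4, 0, 0.35] [-0.1165 -0.0463  1.8259 -0.      1.362  -1.6873]
3.141592653589793 [0.4, -0.1, 0.35] [-0.358  -0.0206  1.8012 -0.      1.361  -1.9288]
3.141592653589793 [0.5, -0.1, 0.35] [-0.2887  0.177   1.5858 -0.      1.3788 -1.8595]
3.141592653589793 [0.4, 0.15, 0.35] [ 0.2497  0.0102  1.7706 -0.      1.3608 -1.3211]
-1.5707963267948966 [0.4, 0, 0.35] None
-1.5707963267948966 [0.4, -0.1, 0.35] [-0.358  -0.0206  1.8012 -0.      1.361   2.7836]
-1.5707963267948966 [0.5, -0.1, 0.35] [-0.2887  0.177   1.5858 -0.      1.3788  2.8529]
-1.5707963267948966 [0.4, 0.15, 0.35] None
```

Run:
```python
from h import *
m.move_l([.133,.534,.34],max_speed=.25)
m.move_ptp([.44,.06,.33],down(np.pi)); snap("w1")
m.move_ptp([.44,-.14,.33],down(np.pi)); snap("w2")
print(m.read_time())
a,b=load("w1")[1],load("w2")[1]
cv2.imwrite("pics/w12.png",cv2.resize(np.vstack([a,b]),None,fx=.78,fy=.78,interpolation=cv2.INTER_AREA))
```

```text
3.6333
```

View pics/w1.png

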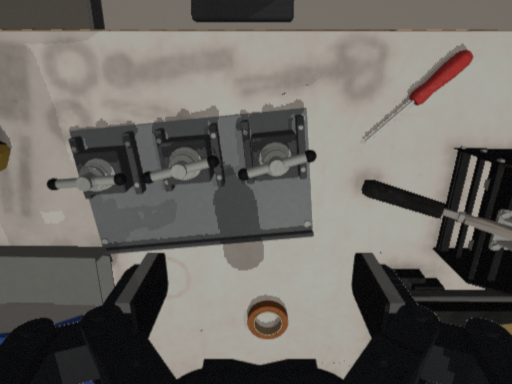

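View pics/w2.png

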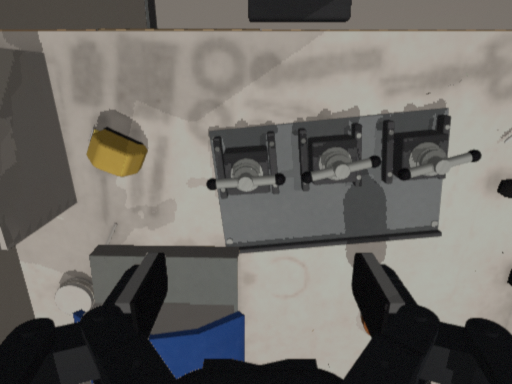

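The two wrist views show all three T-bars clearly. The ball ends in w1 are (53,184)-(121,179), (150,177)-(213,162) and (246,175)-(310,156). In w2 they are (212,184)-(280,179), (310,178)-(374,162) and (405,174)-(475,155). The lip is the dark line along the lower edge of the board. Next I'll refine these points and triangulate them.

```bash
cat >> h.py <<'E'
def ball(im,p,r=9,th=45):
    # black ball end: dark component nearest to the seed
    g=cv2.cvtColor(im,cv2.COLOR_BGR2GRAY); x0,y0=int(p[0]-r),int(p[1]-r)
    _,_,st,ce=cv2.connectedComponentsWithStats((g[y0:y0+2*r+1,x0:x0+2*r+1]<th).astype(np.uint8))
    k=[i for i in range(1,len(st)) if 25<st[i,4]<220]
    if not k: return None
    i=min(k,key=lambda i:np.hypot(*(ce[i]-r))); return ce[i]+[x0,y0],st[i]
E
python3 - <<'E'
from h import *
P={"w1":[(53,184),(121,179),(150,177),(213,162),(246,175),(310,156)],"w2":[(212,184),(280,179),(310,178),(374,162),(405,174),(475,155)]}
D={n:load(n) for n in P}
for th in(25,40):
  Q={n:[ball(D[n][1],p,th=th) for p in P[n]] for n in P}
  for i in range(6):
    print(th,i,[ (Q[n][i][0],Q[n][i][1][2:]) if Q[n][i] else None for n in P])
for i in range(6):
    print("seed",i,*tri([(D[n][0],P[n][i]) for n in P]))
# deck and lip corners by eye: front-left/right corner of the board, lip ends
E1={"w1":[(70,131),(307,111),(107,250),(313,237)],"w2":[(209,131),(447,111),(237,250),(441,235)]}
for i in range(4): print("board",*tri([(D[n][0],E1[n][i]) for n in E1]))
v=[cv2.resize(D["w1"][1][95:260,40:320],None,fx=2.8,fy=1.8*2.8/1.8,interpolation=cv2.INTER_CUBIC)]
cv2.imwrite("pics/crop1.png",v[0])
E
```

```text
25 0 [(array([ 51.3208, 183.6226]), array([ 8, 10, 53], dtype=int32)), (array([210.963 , 183.4815]), array([ 7, 10, 54], dtype=int32))]
25 1 [(array([122.9153, 178.2825]), array([ 16,  19, 177], dtype=int32)), (array([279.6406, 178.0469]), array([ 9, 10, 64], dtype=int32))]
25 2 [(array([144.9012, 177.5926]), array([10, 11, 81], dtype=int32)), (array([306.    , 176.1975]), array([11, 14, 81], dtype=int32))]
25 3 [(array([212.4397, 161.0862]), array([ 12,  19, 116], dtype=int32)), (array([375.1695, 160.2203]), array([ 9, 11, 59], dtype=int32))]
25 4 [(array([242.5429, 174.1   ]), array([ 9, 11, 70], dtype=int32)), (array([401.9343, 172.4307]), array([ 14,  15, 137], dtype=int32))]
25 5 [(array([309.9859, 154.9859]), array([10, 10, 71], dtype=int32)), (array([475.0984, 154.6066]), array([10, 10, 61], dtype=int32))]
40 0 [(array([ 51.5   , 183.6364]), array([ 8, 10, 66], dtype=int32)), (array([211.2, 183.7]), array([ 9, 10, 70], dtype=int32))]
40 1 [None, (array([279.427 , 178.5056]), array([10, 12, 89], dtype=int32))]
40 2 [(array([144.8667, 178.1417]), array([ 11,  19, 120], dtype=int
[... 323 characters left out ...]
4,  15, 165], dtype=int32))]
40 5 [(array([309.9294, 155.2   ]), array([11, 12, 85], dtype=int32)), (array([475.0282, 154.9155]), array([10, 10, 71], dtype=int32))]
seed 0 [ 0.4851 -0.1984  0.0854] 3.1671258529273095e-06
seed 1 [ 0.4791 -0.113   0.0835] 1.733968352101366e-05
seed 2 [ 0.4765 -0.0757  0.0854] 0.0006496123734440595
seed 3 [0.4575 0.0032 0.0817] 4.1524570224329036e-05
seed 4 [0.4736 0.0439 0.0819] 0.0005709977896502763
seed 5 [0.4475 0.1218 0.0888] 0.0005331733251078915
board [ 0.4316 -0.2112  0.0048] 1.486542847742529e-05
board [ 0.4038  0.1285 -0.0005] 5.97661458956955e-05
board [ 0.6096 -0.1731  0.0318] 2.6734118196318356e-05
board [0.5922 0.1443 0.0188] 0.0014329731508612399
```

View pics/crop1.png

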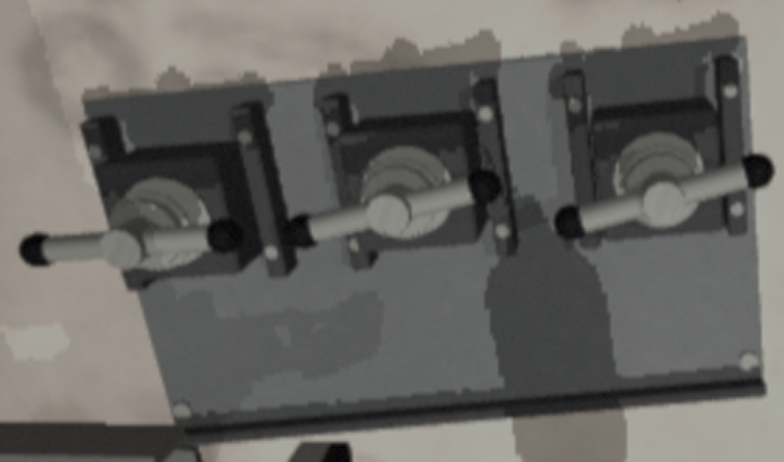

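```bash
cat >> h.py <<'E'
YAW=.0817; B0=np.array([.5154,-.0334])   # board pose estimate
def wb(x,y): c,s=np.cos(YAW),np.sin(YAW); return B0+[c*x-s*y,s*x+c*y]
Z=.056
def sweep(xy,a0,a1,step=.2,mz=.45):
    """straddle the bar with tool x at heading a0, turn clockwise to a1 or until resisted"""
    m.move_ptp([*xy,.13],down(a0)); m.move_l([*xy,Z],max_speed=.12)
    f0,t0=np.array(m.read_force()),np.array(m.read_ft_torque()); q=np.array(m.read_qpos()); log=[];q6=q[5]; a=a0;dt=df=0
    while a>a1+1e-6:
        d=min(step,a-a1); a-=d; q[5]+=d; m.move_j(q)
        dt=m.read_ft_torque()[2]-t0[2]; df=np.linalg.norm(np.array(m.read_force())-f0); log.append((round(a,2),round(dt,2),round(df,1)))
        if abs(dt)>mz or df>25: break
    print(log)
    q[5]-=.12; m.move_j(q)
    m.move_l([*xy,.14],max_speed=.2); return a
E
python3 - <<'E'
from h import *
P={"w1":[(52.5,183.9),(120.9,179),(147,176.8),(213,161.3),(243.2,174),(310.5,155.4)],"w2":[(211,183.6),(279.6,178.3),(307.5,177),(375.2,160.4),(403,172.8),(475.1,154.8)]}
C={n:load(n)[0] for n in P}
X=[tri([(C[n],P[n][i]) for n in P])[0] for i in range(6)]
bars=[]
for k in range(3):
    a,b=X[2*k],X[2*k+1]; d=b-a; mid=(a+b)/2; beta=np.arctan2(-d[0],d[1]); rel=mid[:2]-B0
    c,s=np.cos(YAW),np.sin(YAW); print(mid,"len",np.linalg.norm(d),"spin",-(beta-YAW),"board xy",c*rel[0]+s*rel[1],-s*rel[0]+c*rel[1])
    bars.append([*mid,beta])
np.save("bars.npy",bars)
for b in bars:
    for a in (np.pi/2+b[3]-.3,np.pi/2+YAW-2.5): print(m.inverse_kinematics([b[0],b[1],Z],down(a)))
E
```

```text
[ 0.4821 -0.1566  0.0833] len 0.08662197002381618 spin 0.008558664766500787 board xy -0.04328652844498763 -0.12009409345992798
[ 0.4654 -0.0377  0.0852] len 0.08505813452435183 spin -0.15589372452738182 board xy -0.05016105495028328 -0.000213709448224823
[0.4595 0.0815 0.0856] len 0.08577969743386028 spin -0.20738579139813285 board xy -0.046367042619585824 0.11911887869761204
[-0.406   0.5345  1.8916 -0.      0.7155 -0.1792]
[-0.406   0.5345  1.8916 -0.      0.7155  2.0123]
[-0.1806  0.4827  1.993  -0.      0.6659 -0.1182]
[-0.1806  0.4827  1.993  -0.      0.6659  2.2377]
[ 0.0758  0.4823  1.9938 -0.      0.6655  0.0867]
[ 0.0758  0.4823  1.9938 -0.      0.6655  2.4941]
```

Run:
```python
from h import *
b=np.load("bars.npy")
m.set_gripper(.5)
print(m.read_time())
for k in range(3):
    bx=b[k]; sweep(bx[:2],np.pi/2+bx[3]-.3,np.pi/2+YAW-1.1-.83,step=.3); print(m.read_time(),m.read_grip_width())
m.move_ptp([.44,.06,.33],down(np.pi)); snap("w3")
m.move_ptp([.44,-.14,.33],down(np.pi)); snap("w4"); print(m.read_time())
im=np.vstack([cv2.resize(load(n)[1][100:250,x:x+300],None,fx=2,fy=2,interpolation=cv2.INTER_CUBIC) for n,x in(("w3",30),("w4",190))]); cv2.imwrite("pics/c34.png",im)
```

```text
4.125
[(np.float64(1.04), np.float64(-0.02), np.float64(1.4)), (np.float64(0.74), np.float64(0.07), np.float64(0.9)), (np.float64(0.44), np.float64(0.02), np.float64(2.1)), (np.float64(0.14), np.float64(0.08), np.float64(3.3)), (np.float64(-0.16), np.float64(0.03), np.float64(3.5)), (np.float64(-0.28), np.float64(0.04), np.float64(4.0))]
9.5 0.5069322517899315
[(np.float64(1.21), np.float64(0.06), np.float64(0.9)), (np.float64(0.91), np.float64(0.02), np.float64(0.6)), (np.float64(0.61), np.float64(0.05), np.float64(1.2)), (np.float64(0.31), np.float64(0.11), np.float64(1.4)), (np.float64(0.01), np.float64(0.06), np.float64(0.9)), (np.float64(-0.28), np.float64(0.09), np.float64(3.1))]
14.7167 0.5011956834470724
[(np.float64(1.26), np.float64(-0.08), np.float64(1.2)), (np.float64(0.96), np.float64(-0.04), np.float64(1.7)), (np.float64(0.66), np.float64(-0.07), np.float64(1.6)), (np.float64(0.36), np.float64(-0.06), np.float64(1.5)), (np.float64(0.06), np.float64(-0.03), np.float64(1.2)), (np.float64(-0.24), np.float64(-0.09), np.float64(1.2)), (np.float64(-0.28), np.float64(-0.09), np.float64(1.2))]
20.2167 0.5020677081896886
23.9417
```

View pics/c34.png

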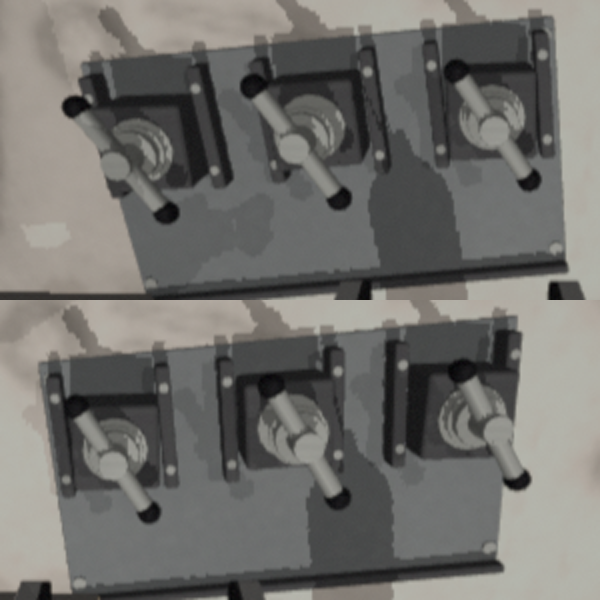

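All three bars turned together to roughly 1.1 rad. The ball ends in the w3 crop (top) are (75,106)/(167,212), (253,87)/(340,198) and (457,71)/(530,181). In the w4 crop (bottom half, rows less 300) they are (78,106)/(149,212), (271,85)/(338,197) and (462,71)/(517,179). I'll triangulate their heights to see which one climbed.

Run:
```python
from h import *
P={"w3":[(75,106),(167,212),(253,87),(340,198),(457,71),(530,181)],"w4":[(78,106),(149,212),(271,85),(338,197),(462,71),(517,179)]}
off={"w3":30,"w4":190}
D={n:load(n) for n in P}
P={n:[((x-.5)/2+off[n],(y-.5)/2+100) for x,y in P[n]] for n in P}
for n in P:
    for i,p in enumerate(P[n]):
        r=ball(D[n][1],p,r=8,th=28)
        if r is not None and np.hypot(*(r[0]-p))<1.5 and max(r[1][2:4])<13: P[n][i]=tuple(r[0])
        else: print("eye",n,i)
X=[tri([(D[n][0],P[n][i]) for n in P])[0] for i in range(6)]
bars=[]
for k in range(3):
    a,b=X[2*k],X[2*k+1]; d=b-a; mid=(a+b)/2; beta=np.arctan2(-d[0],d[1]); rel=mid[:2]-B0
    c,s=np.cos(YAW),np.sin(YAW); print(mid,"len",np.linalg.norm(d),"spin",-(beta-YAW),"board xy",c*rel[0]+s*rel[1],-s*rel[0]+c*rel[1])
    bars.append([*mid,beta])
np.save("bars2.npy",bars)
th=np.radians(40)
for t in(30,40,45):
  th=np.radians(t)
  for y in(-.12,0,.12):
   for x in(-.105,0.01):
    h=YAW; f=np.array([np.cos(h),np.sin(h),0]); z=np.sin(th)*f+np.array([0,0,-np.cos(th)]); xx=-(np.cos(th)*f+np.array([0,0,np.sin(th)])); yy=np.cross(z,xx)
    R1=np.c_[xx,yy,z]; R2=np.c_[-xx,-yy,z]; p=[*wb(x,y),.022]
    print(t,y,x,m.inverse_kinematics(p,R1),m.inverse_kinematics(p,R2))
```

```text
eye w3 0
eye w3 2
eye w3 4
eye w4 0
eye w4 2
eye w4 3
eye w4 4
[ 0.4826 -0.1544  0.0779] len 0.08553618922853387 spin 1.099724078350763 board xy -0.04259560886240575 -0.11791525902234623
[ 0.4666 -0.0379  0.0927] len 0.0853053553003262 spin 1.0687181810879434 board xy -0.048999141854369696 -0.0005159254458471122
[0.4611 0.0824 0.0758] len 0.0858464718101238 spin 1.0687835092604403 board xy -0.04469176787832075 0.11982590940866357
30 -0.12 -0.105 [-0.6773  0.5199  2.321   1.8265  0.3636  2.1811] [-0.6773  0.5199  2.321   1.8265  0.3636 -0.9605]
30 -0.12 0.01 [-0.4913  0.5973  2.0833  1.5378  0.2747  2.6662] [-0.4913  0.5973  2.0833  1.5378  0.2747 -0.4754]
30 0 -0.105 [-0.3518  0.4917  2.4437  2.4748  0.3465  1.8268] [-0.3518  0.4917  2.4437  2.4748  0.3465 -1.3148]
30 0 0.01 [-0.2276  0.5637  2.1788  2.1624  0.1844  2.272 ] [-0.2276  0.5637  2.1788  2.1624  0.1844 -0.8696]
30 0.12 -0.105 [0.0749 0.4891 2.459  3.1312 0.3301 1.5748] [ 0.0749  0.4891  2.459   3.1312  0.3301 -1.5668]
30 0.12 0.01 [0.0769 0.5599 2.1901 3.1235 0.132  1.5846] [ 0.0769  0.5599  2.1901  3.1235  0.132  -1.557 
[... 637 characters left out ...]
 2.2762  3.1336  0.4408 -1.5676]
45 -0.12 -0.105 [-0.8068  0.6419  2.4121  2.1794  0.7327  1.6724] [-0.8068  0.6419  2.4121  2.1794  0.7327 -1.4692]
45 -0.12 0.01 [-0.5686  0.6679  2.1934  2.2494  0.5823  1.8803] [-0.5686  0.6679  2.1934  2.2494  0.5823 -1.2613]
45 0 -0.105 [-0.4526  0.6627  2.5536  2.6419  0.8504  1.5202] [-0.4526  0.6627  2.5536  2.6419  0.8504 -1.6214]
45 0 0.01 [-0.2768  0.6495  2.2988  2.6919  0.6074  1.6892] [-0.2768  0.6495  2.2988  2.6919  0.6074 -1.4524]
45 0.12 -0.105 [0.0732 0.6692 2.572  3.1339 0.885  1.5697] [ 0.0732  0.6692  2.572   3.1339  0.885  -1.5719]
45 0.12 0.01 [0.0762 0.6479 2.3115 3.1347 0.6032 1.5726] [ 0.0762  0.6479  2.3115  3.1347  0.6032 -1.569 ]
```

The middle spindle climbed (bar height 0.093), and the outer two sank to 0.078 and 0.076. Next I'll wind the outer two home, stopping on the torque rise.

```bash
cat >> h.py <<'E'
def home(xy,beta):
    a=np.pi/2+beta-.55; p=[*xy,.13]
    m.move_ptp(p,down(a)); m.move_l([*xy,Z],max_speed=.15)
    t0=m.read_ft_torque()[2]; q=np.array(m.read_qpos()); log=[]
    d=a-(np.pi/2+YAW-1.3-.83); end=np.pi/2+YAW-1.5-.83-.35
    while a>end:
        a-=d; q[5]+=d; m.move_j(q); d=.07
        dt=m.read_ft_torque()[2]-t0; log.append((round(float(a),2),round(float(dt),2)))
        if abs(dt)>.3: break
    print(log,m.read_force())
    q[5]-=.15; m.move_j(q); m.move_l([*xy,.13],max_speed=.25); print(m.read_time())
E
python3 - <<'E'
from h import *
b=np.load("bars2.npy")
for k in(0,2): home(b[k][:2],b[k][3])
E
```

```text
[(-0.48, 0.02), (-0.55, 0.08), (-0.62, 0.11), (-0.69, 0.05), (-0.76, 0.08), (-0.83, 0.4)] [-0.38   -5.2529 -0.1997]
29.725
[(-0.48, -0.02), (-0.55, -0.0), (-0.62, -0.03), (-0.69, -0.06), (-0.76, -0.02), (-0.83, 0.05), (-0.9, 0.66)] [-0.2866 -0.1752 -2.9178]
34.075
```

Run:
```python
from h import *
p=np.array(m.read_ee_pos()); m.move_l([p[0]-.03,p[1],.25],max_speed=.25); m.set_gripper(0)
th=np.radians(40); f=np.array([np.cos(YAW),np.sin(YAW),0]); z=np.sin(th)*f-[0,0,np.cos(th)]
xx=-(np.cos(th)*f+[0,0,np.sin(th)]); R=np.c_[xx,np.cross(z,xx),z]
yb=-.0005
m.move_ptp([*wb(-.112,yb),.13],R); print(m.read_time(),m.read_ee_pos(),m.read_qpos())
m.move_l([*wb(-.112,yb),.022],max_speed=.15)
f0=np.array(m.read_force())
for x in(-.07,-.03,.0086):
    m.move_l([*wb(x,yb),.022],max_speed=.09); print(np.array(m.read_force())-f0)
c,im=snap("w5")
m.move_l([*wb(-.05,yb),.022],max_speed=.2); m.move_l([*wb(-.112,yb),.16],max_speed=.25); print(m.read_time())
```

```text
36.9417 [ 0.4043 -0.043   0.1303] [-0.4324  0.1479  2.5165  2.0027  0.3563  2.2751]
[ 0.0235  0.9734 -0.1123]
[-0.382   0.5116  0.2639]
[-0.2492  0.061  -0.6478]
41.9
```

Run:
```python
from h import *
m.move_ptp([.42,.05,.33],down(np.pi)); snap("w6")
m.move_ptp([.42,-.1,.33],down(np.pi)); snap("w7"); print(m.read_time())
im=np.vstack([cv2.resize(load(n)[1][85:235,x:x+300],None,fx=2,fy=2,interpolation=cv2.INTER_CUBIC) for n,x in(("w6",30),("w7",150))]); cv2.imwrite("pics/c67.png",im)
```

```text
46.1583
```

View pics/c67.png

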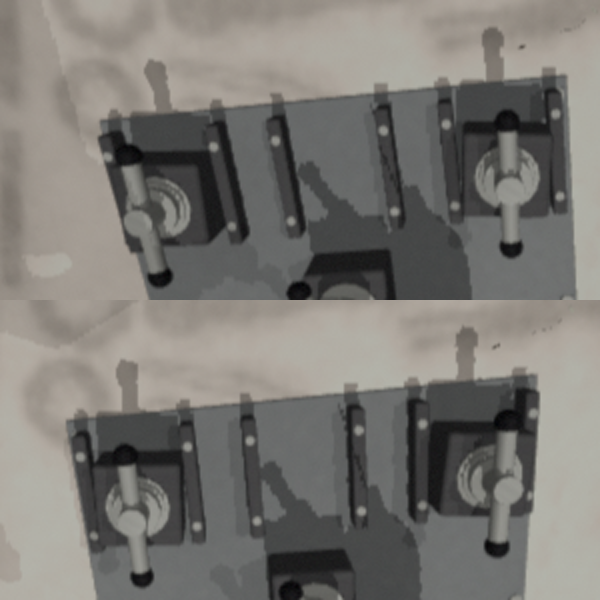

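In both views the middle nut stands upright past the rail ends, its front top edge at about row 253 in the crops. The outer bars point nearly along x, with the ball ends at w6 (129,156)/(159,277) and (507,121)/(511,247), and w7 (126,157)/(142,277) and (509,121)/(497,247). Next I'll check these against numbers.

Run:
```python
from h import *
P={"w6":[(129,156),(159,277),(507,121),(511,247),(316,253),(392,252)],"w7":[(126,157),(142,277),(509,121),(497,247),(270,255),(352,251)]}
off={"w6":30,"w7":150}
D={n:load(n)[0] for n in P}
P={n:[((x-.5)/2+off[n],(y-.5)/2+85) for x,y in P[n]] for n in P}
c,s=np.cos(YAW),np.sin(YAW)
for i in range(6):
    X,e=tri([(D[n],P[n][i]) for n in P]); r=X[:2]-B0; print(X,e,"board",c*r[0]+s*r[1],-s*r[0]+c*r[1])
c7,i7=load("w7"); cv2.imwrite("pics/c7.png",cv2.resize(i7[170:320,180:400],None,fx=3,fy=3))
```

```text
[ 0.4408 -0.159   0.0732] 0.0003100623162627146 board -0.08464129371039683 -0.11906978189654581
[ 0.5241 -0.152   0.0744] 1.308592639514042e-05 board -0.0010380761794538153 -0.1189223135673242
[0.4178 0.0797 0.0748] 9.954694471461689e-05 board -0.08803216173976681 0.12069901847107667
[0.5027 0.0845 0.0736] 0.00011599777620393927 board -0.0030148459912276142 0.11852385733444437
[ 0.5353 -0.0607  0.0092] 0.0008271679663734052 board 0.01757254889164079 -0.02880776328335472
[ 0.5275 -0.0003  0.0226] 0.0002927845423870537 board 0.01480566774820816 0.031988723754060054
```

```bash
sleep 1; ls pics/c7.png
```

```text
pics/c7.png
```

View pics/c7.png

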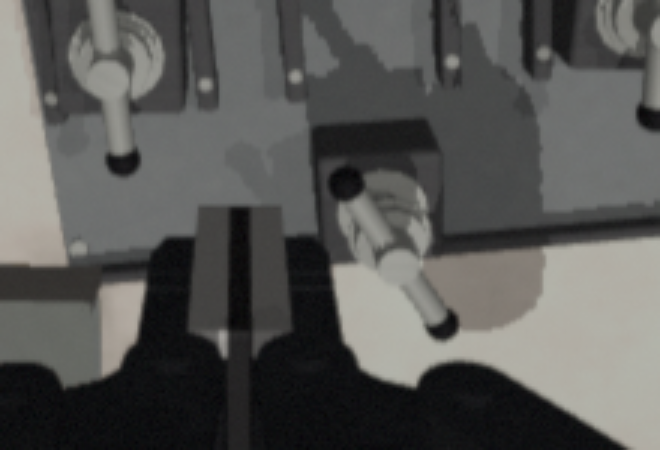

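```bash
python3 -c "
from bench import manip as m
print(m.read_time(),m.sign_off())"
```

```text
the job is handed in; nothing more can be done
46.1583 None
```

I handed the job in at 46.2 s (limit 54 s). I tried all three spindles first, then wound the two outer ones until the torque rose sharply at the stop. The middle one, which climbs, I turned about 1.1–1.2 rad, left raised, and slid onto the rear strip, upright and about 15 mm clear of the rails. I never went near the tape measure, tape roll or screwdriver, but took no final check picture of them.

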